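# Load a cutter and its locking collar on the setting arbor

### The arm

A 7-joint arm with a two-finger parallel gripper is mounted at the origin on the work surface. World frame = base frame: x ahead of the robot, y to its left, z up, the work surface at z = 0. Lengths are in m, angles in rad, forces in N, time in s.
With the tool pointing down it reaches from about 0.4 to 0.925 m from the base axis. Payload 4.1 kg.
Tool frame: the origin (TCP) lies midway between the tips of the shut fingers; the grasp point (between the pads) lies 19 mm behind it (bot.grip_depth is the distance from the TCP to the grasp point, in m); z points along the fingers, y is the line along which they close (so a half turn about z gives the same grasp; the last joint's range is limited). The gripper opens to 85 mm and grips with 20 to 120 N. Pads are 22 mm wide; open, the fingers measure 114 mm over their backs; the gripper's body (76 mm by 85 mm) begins 54 mm behind the grasp point. The pads swing forward as they close: fully open they stand 13 mm farther back than shut.
Start: joints at [-1.416, 0.398, 0.045, 1.537, -0.019, 1.207, -0.051], TCP at [0.163, 0.629, 0.231] pointing down, gripper open.
Joint ranges: [-2.82, 2.82], [-0.49, 2.23], [-1.37, 1.46], [0, 2.46], [-1.36, 4.5], [0.23, 2], [-2.94, 2.94]. Speed limits (rad/s): [2.57, 2.57, 3.14, 3.14, 3.14, 3.14, 3.14].

### API

Orientations are given as a unit quaternion [x, y, z, w].
In Python, from station import sensors, imaging, bot gives the robot as it stands. The module is installed in compiled form; this text tells all that it offers.
- The arm moves only by the tool play_rows, never from a script. Its argument "series" is text: rows parted by semicolons, each of 7 numbers parted by spaces: the shift along the tool's x, y, z as a fraction of full scale, then the turn, a rotation vector about the tool's x, y, z as a fraction of full scale, then the opening, from -1 (shut) to 1 (fully open). In form: dx dy dz rx ry rz jaw; .... A call has 1 to 8 rows; each row is the pose to reach, as a shift and turn from the pose commanded when the call began, along the tool's axes at that moment; what a row does not reach only later rows make up. Full scale, the value 1, is 10 cm for a shift and 90 degrees for a turn. A row lasts 1/10 s, in which the tool goes at most 50 mm and 8.59 degrees, less where a joint would pass 70% of its speed; a pose out of reach is approached as far as the arm can. A call with a number of a shift or a turn outside -1 to 1 is refused whole. A call with a gripper value outside its range is refused whole. The fingers move at their own pace and stop on an object; the grip force is fixed at half the most. Time passes only in rows, so rows that repeat a pose let the fingers close. It gives the time, the measured TCP pose, the force, the opening and the grip force at its end, in the units of the state.
- sensors.get_obs(): the state, without advancing time (a new reading comes with each control period).
- imaging.snapshot(name): name is "scene" or "top" or "wrist"; returns a dict with "pixels" (480x640x3 uint8, red, green, blue), "camera_matrix" (3x3 intrinsics, pixels), "R" (3x3) and "t" (3): a world point X has camera coordinates R X + t; the wrist camera has in their place "hand_eye" (4x4, takes a point from camera to tool coordinates, whose origin is the TCP and whose axes are the flange's). Camera axes: x right, y down, z forward; pixel columns grow to the right and rows downward; lengths in m; the calibration is good to about 2 mm. A picture is of the moment at which its call begins: read the wrist's pose just before it. There is no depth.
- bot.hand_in(): hands the job in; it is judged then, once.
The state is a dict: "t": time; "qpos": joint angles; "dq": joint speeds; "joint_efforts": joint torques, N m; "position": TCP position; "tool_rot": TCP orientation; "contact_force": force on the tool from outside, world axes, zero at the start; "wrist_torque": the same for the moment, N m; "grip_width": opening from 0.0 (shut) to 1.0 (fully open); "gripper_force": force on a finger pad.
Only numpy, scipy, OpenCV 4.12 (cv2) and the standard library are available. Lean on these libraries where they do the work, as an engineer would, in place of code of your own. Each camera call takes 0.05 s, during which the arm holds its last target. There are 200 camera calls.

### The job

Load the hubbed gear cutter on the upright arbor, turning it until its underside drops over the two drive dogs and it sits fully home on the drive plate. Then thread the flat wide collar down the same post and press it past the spring catches until it is fully home in the bottom of the cutter's recess. Leave the other pieces where they lie.

Things in the scene. Friction and masses are not known exactly. Their poses are not given: they have to be found in the camera images.
- arbor: Fixed setting arbor: grey base 130 x 130 x 20 mm, dark drive plate 78 mm across (top at 30 mm), upright steel post on the axis: 30 mm diameter up to 44 mm, chamfered to 24 mm at 46.5 mm, then 20 mm diameter up to 103 mm and a cone nose ending at 114 mm, 10 mm across. Heights from the table. Origin: on the axis at table level; z up. Its yaw does not tell where the dogs stand.
- arbor_seat (a point): On the post's axis at the drive plate's top, 30 mm above the table; a cutter fully home has its underside here. Two dogs stand on the plate, either side of the post: 5 mm high, 6 mm wide, 27 to 36 mm from the axis, at an angle that differs each time and that no reading gives: look or feel for it. The plate is stiff (0.5 N m); light rubbing does not turn it.
- catches (a point): On the post's axis, 64 mm above the table, level with the ridges of three dark spring catches set 120 degrees apart round the upper post. They taper from 53 to 75 mm height and stick out 3.5 mm here. The collar, let go on the post, stops on them with its underside about 69 mm up. Pressing it on takes 8 to 15 N, then about 5 N of drag all the way: it does not fall home.
- cutter: Gold-coloured gear cutter, 0.3 to 0.65 kg, 34 mm high, upright on the table. Toothed flange 79 mm across, from 0 to 18 mm height; above it a smooth hub 62 mm across (grip here, above the flange). Bore 32 mm. Eight lands underneath, 8 mm wide, 6 mm high, 25 to 37 mm from the axis, at 0, 45, 90.. degrees from its x axis. Origin: on the axis at the underside; z up.
- cutter_recess (a point): Centre of the floor of the cutter's round recess, 18 mm above its underside; the recess is 54 mm across and opens upward at the hub's rim, 34 mm up. The collar's underside rests here when home. The dogs fit between the lands with 7 degrees of play either way; on top of the dogs the cutter stands 5 mm too high. At most 45 degrees of turning lets it drop.
- collar: Steel-coloured flat ring, the wide one: 48 mm outside, 22 mm bore, 18 mm high, about 0.08 kg; either way up. Lies flat. Home, its underside is 48 mm and its top 66 mm above the table, 2 mm proud of the cutter's rim, so press it on its top face, evenly on both sides of the post, as with the tips of part-open fingers astride the post. Origin: on the axis at the underside.
- bush: Spare steel bush, narrow and tall: 34 mm diameter, 32 mm high, 16 mm bore. Not used; leave it. Origin: centre of underside.
- disc: Spare flat gold-coloured toothed disc, 74 mm over the teeth, 10 mm thick, without hub. Not used; leave it. Origin: centre of underside.
- hob_small: Gold-coloured hob standing upright, 46 mm diameter, 70 mm high. Leave it. Origin: centre of underside.
- wrench: Open-ended wrench 180 mm long lying on the table, near the robot. Leave it. Origin: at its middle.
Not all that is in view belongs to the job. Of the things like the arbor, leave any that is pink or red; of the rest the larger one is meant.

How it is judged:
By the outcome, as a careful person would: the job done as asked, in the order asked, and still so for the second after the job is handed in, with the robot touching nothing.
It also fails if it takes over 58 s, if anything falls off the work surface, if the arm or the gripper's body presses on something with over 40 N, if the wrist force passes 120 N, or if a joint passes its speed limit or range.

## Working session

There is one attempt and no reset: what is moved stays moved. The work goes in short steps, Python scripts to look and compute and a tool call to move; the robot and the scene stay as the last step left them, time stands still between calls to the robot, and variables do not carry over. Pictures are saved under pics/ and viewed, at most 10 in all, crops included, and the job is handed in when it is done.

Besides the shell and the picture viewer there is one more tool, called after "Call:" as name(argument=value, ...) on one line, values as JSON. play_rows: Moves the arm, as the interface text tells. Its arguments: {"type":"object","properties":{"series":{"type":"string"}},"required":["series"]}

```bash
mkdir -p pics
python3 - <<'E'
from station import sensors, imaging, bot
import cv2,json,numpy as np,pickle
o=sensors.get_obs()
print({k:np.round(v,3).tolist() for k,v in o.items()}, bot.grip_depth)
d={}
for n in("scene","top","wrist"):
    s=imaging.snapshot(n); d[n]=s
    cv2.imwrite(f"pics/{n}0.png",s["pixels"][:,:,::-1])
    print(n,{k:np.round(v,3).tolist() for k,v in s.items() if k!="pixels"})
pickle.dump((o,d),open("s0.pkl","wb"))
E
```

```text
{'t': 0.0, 'qpos': [-1.416, 0.399, 0.045, 1.538, -0.019, 1.207, -0.051], 'dq': [-0.001, 0.001, -0.001, -0.0, -0.0, 0.001, 0.0], 'joint_efforts': [-0.0, -47.512, 1.364, -25.422, 0.012, 0.01, 0.0], 'position': [0.163, 0.629, 0.23], 'tool_rot': [0.127, 0.992, -0.001, -0.0], 'contact_force': [-0.374, -1.448, 0.75], 'wrist_torque': [0.048, -0.049, -0.065], 'gripper_force': 0.0, 'grip_width': 1.003} 0.0187
scene {'camera_matrix': [[468.248, 0.0, 324.091], [0.0, 468.248, 244.895], [0.0, 0.0, 1.0]], 'R': [[0.544, 0.839, -0.008], [0.63, -0.415, -0.656], [-0.554, 0.352, -0.755]], 't': [-0.305, -0.285, 1.194]}
top {'camera_matrix': [[495.375, 0.0, 316.512], [0.0, 495.375, 235.824], [0.0, 0.0, 1.0]], 'R': [[0.013, -1.0, -0.0], [-0.989, -0.013, -0.147], [0.147, 0.002, -0.989]], 't': [0.024, 0.513, 1.111]}
wrist {'camera_matrix': [[366.729, 0.0, 320.289], [0.0, 366.729, 245.155], [0.0, 0.0, 1.0]], 'hand_eye': [[0.0, -0.956, -0.293, 0.075], [1.0, 0.0, -0.0, -0.0], [0.0, -0.293, 0.956, -0.143], [0.0, 0.0, 0.0, 1.0]]}
```

View pics/top0.png

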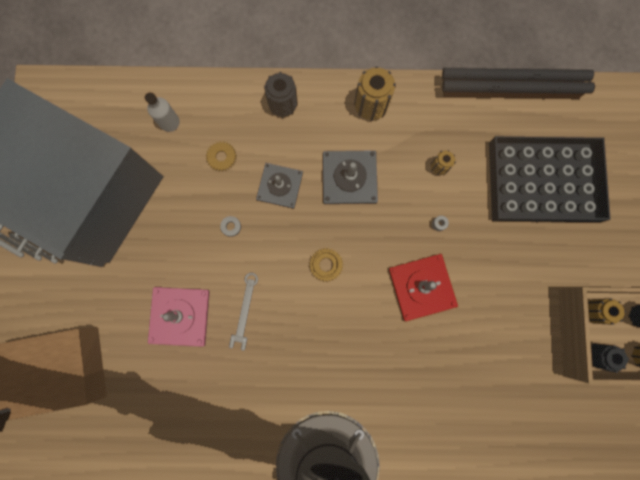

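View pics/scene0.png

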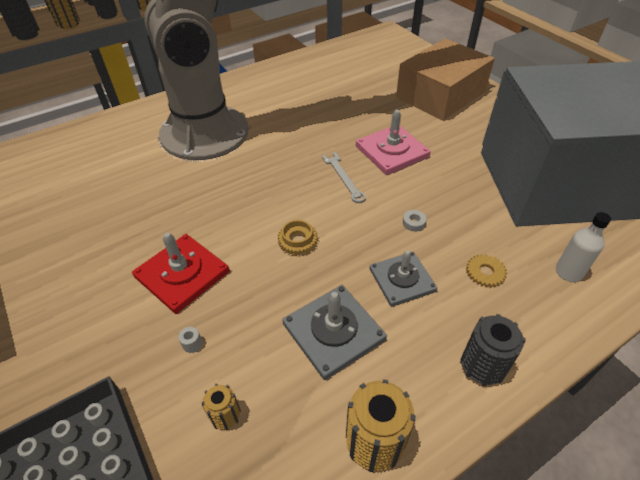

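Top: large grey arbor at about (350,177), cutter at (326,265), collar ring at (230,227), bush at (440,223), decoy small grey arbor (280,185) and pink/red ones. The scene view agrees: the grey one at (333,325) is the larger.

```bash
cat > h.py <<'E'
import numpy as np,cv2
from scipy.spatial.transform import Rotation as Ro
def back(cam,px,z,obs=None):
    K=cam["camera_matrix"]
    if "R" in cam: R=np.array(cam["R"]).T; c=-R@cam["t"]
    else:
        H=np.array(cam["hand_eye"]); T=Ro.from_quat(obs["tool_rot"]).as_matrix()
        R=T@H[:3,:3]; c=T@H[:3,3]+obs["position"]
    px=np.atleast_2d(px).astype(float)
    d=np.c_[px,np.ones(len(px))]@np.linalg.inv(K).T@R.T
    return (c+d*((z-c[2])/d[:,2])[:,None])[:,:2]
def proj(cam,X,obs=None):
    K=np.array(cam["camera_matrix"]); X=np.atleast_2d(X)
    if "R" in cam: p=X@np.array(cam["R"]).T+cam["t"]
    else:
        H=np.array(cam["hand_eye"]); T=Ro.from_quat(obs["tool_rot"]).as_matrix()
        p=((X-obs["position"])@T-H[:3,3])@H[:3,:3]
    p=p@K.T; return p[:,:2]/p[:,2:]
def move(obs,pos,yaw=None):
    "shift in 10 cm along tool axes; yaw = world angle of tool y axis (mod pi)"
    T=Ro.from_quat(obs["tool_rot"]).as_matrix()
    s=T.T@(np.array(pos)-obs["position"])*10
    r=np.zeros(3)
    if yaw is not None:
        cur=np.arctan2(T[1,1],T[0,1]); d=(yaw-cur+np.pi/2)%np.pi-np.pi/2
        R=Ro.from_euler("z",cur+d-np.pi/2)*Ro.from_matrix([[-1,0,0],[0,1,0],[0,0,-1]])
        r=(Ro.from_matrix(T).inv()*R).as_rotvec()/(np.pi/2)
    return s.round(3),r.round(3)
E
python3 - <<'E'
import pickle; from h import *
o,d=pickle.load(open("s0.pkl","rb")); t=d["top"]; s=d["scene"]
for n,p,z in [("arbor",[350,177],.02),("cutter",[326,265],.034),("collar",[230,227],.018),("bush",[440,223],.032),("hob",[446,156],.07),("smallarb",[280,186],.02),("disc",[221,156],.01),("bottle",[152,98],.15),("greybox edge",[160,176],.2)]:
    print(n,back(t,p,z).round(3))
print("arbor corners",back(t,[[323,152],[377,152],[377,203],[323,203]],.02).round(3).tolist())
print("scene: cutter",back(s,[298,235],.034).round(3),"collar",back(s,[414,219],.018).round(3))
E
```

```text
arbor [[ 0.659 -0.048]]
cutter [[0.446 0.008]]
collar [[0.534 0.236]]
bush [[ 0.548 -0.258]]
hob [[ 0.698 -0.266]]
smallarb [[0.635 0.12 ]]
disc [[0.711 0.266]]
bottle [[0.796 0.394]]
greybox edge [[0.607 0.349]]
arbor corners [[0.721, 0.018], [0.722, -0.113], [0.596, -0.112], [0.595, 0.017]]
scene: cutter [[0.46  0.004]] collar [[0.541 0.233]]
```

View pics/wrist0.png

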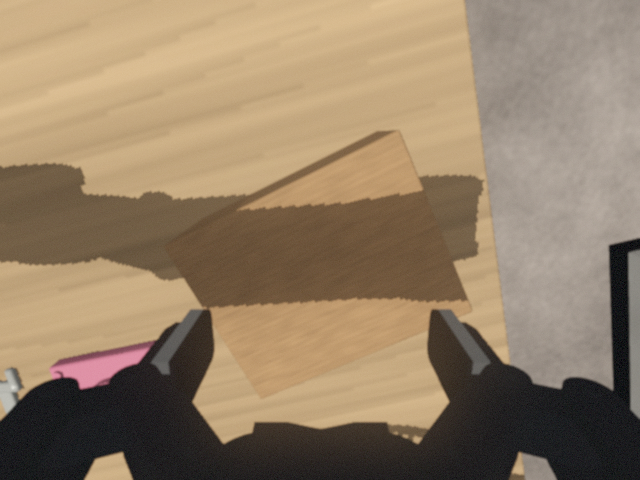

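The wrist view shows the brown box below and open fingers; nothing of the job. I start moving inward.

Call:
play_rows(series="-0.45 -0.45 0 0 0 0 1; -0.89 -0.9 0 0 0 0 1; -0.89 -0.9 0 0 0 0 1")

```text
t: 0.45
position: [0.2298, 0.5156, 0.2309]
tool_rot: [0.129, 0.992, -0.001, 0.001]
contact_force: [0.5, 0.3, -0.3]
grip_width: 1.004
gripper_force: 0.0
```

Call:
play_rows(series="-0.3 -0.3 0 0 0 0 1; -0.6 -0.6 0 0 0 0 1; -0.89 -0.9 0 0 0 0 1")

```text
t: 0.75
position: [0.291, 0.4085, 0.2311]
tool_rot: [0.127, 0.992, -0.0, 0.0]
contact_force: [-0.2, 0.4, 0.0]
grip_width: 1.002
gripper_force: 0.0
```

Call:
play_rows(series="-0.3 -0.3 0 0 0 0 1; -0.6 -0.6 0 0 0 0 1; -0.89 -0.9 0 0 0 0 1")

```text
t: 1.05
position: [0.3545, 0.299, 0.2313]
tool_rot: [0.127, 0.992, 0.0, 0.0]
contact_force: [0.4, 0.1, 0.4]
grip_width: 1.001
gripper_force: 0.0
```

Call:
play_rows(series="-0.3 -0.3 0 0 0 0 1; -0.6 -0.6 0 0 0 0 1; -0.89 -0.9 0 0 0 0 1")

```text
t: 1.35
position: [0.4179, 0.1896, 0.2313]
tool_rot: [0.127, 0.992, 0.0, 0.0]
contact_force: [0.5, -0.0, -0.3]
grip_width: 1.003
gripper_force: 0.0
```

Call:
play_rows(series="-0.3 -0.3 0 0 0 -0.08 1; -0.6 -0.6 0 0 0 -0.16 1; -0.89 -0.9 0 0 0 -0.16 1; -0.89 -0.9 0 0 0 -0.16 1")

```text
t: 1.75
position: [0.4831, 0.0751, 0.2316]
tool_rot: [0.007, 1.0, -0.002, 0.001]
contact_force: [-0.6, -0.4, -0.1]
grip_width: 1.001
gripper_force: 0.0
```

Run:
```python
from station import sensors, imaging
import cv2,pickle; from h import *
o=sensors.get_obs(); s=imaging.snapshot("wrist"); pickle.dump((o,s),open("s1.pkl","wb"))
print(o["t"],o["position"],o["tool_rot"],o["qpos"],o["contact_force"])
cv2.imwrite("pics/w1.png",s["pixels"][:,:,::-1])
```

```text
1.75 [0.48314926 0.07513123 0.23159402] [ 0.00654423  0.9999769  -0.00153757  0.00100706] [-0.69972765  0.11563087  0.49650886  1.92115161 -0.05733976  1.11799537
  1.37672502] [-0.56367325 -0.43829306 -0.13151445]
```

View pics/w1.png

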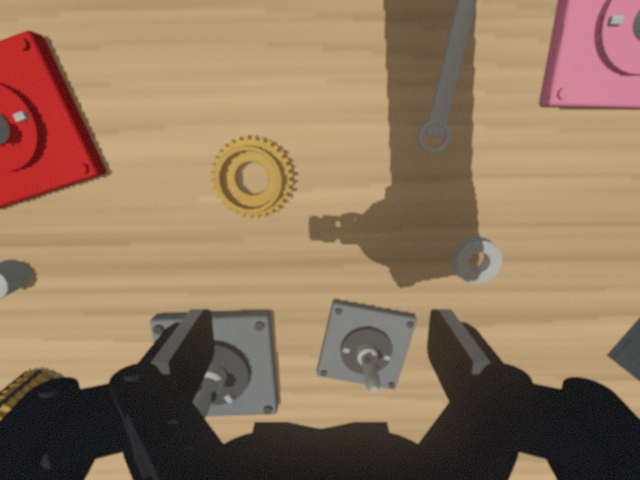

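The wrist view shows the cutter at (253,178), the collar at (478,260), and the arbor at (215,370), partly hidden by a finger. Next step is to move over the arbor.

Call:
play_rows(series="-0.3 -0.3 0 0 0 0 1; -0.7 -0.7 0 0 0 0 1; -1 -1 0 0 0 0 1; -1 -1 0 0 0 0 1; -1 -1 0 0 0 0 1")

```text
t: 2.3
position: [0.5805, -0.0178, 0.2304]
tool_rot: [0.002, 1.0, 0.0, -0.001]
contact_force: [0.1, 0.6, -0.4]
grip_width: 1.0
gripper_force: 0.0
```

Run:
```python
from station import sensors, imaging
import cv2,pickle; from h import *
o=sensors.get_obs(); s=imaging.snapshot("wrist"); pickle.dump((o,s),open("s2.pkl","wb"))
print(o["t"],o["position"],o["tool_rot"])
cv2.imwrite("pics/w2.png",cv2.resize(s["pixels"][:,120:520,::-1],(800,600) if 0 else None,fx=1.25,fy=1.25,interpolation=cv2.INTER_CUBIC) if 0 else s["pixels"][:,:,::-1])
```

```text
2.3 [ 0.58052169 -0.01784657  0.23043362] [ 1.58139317e-03  9.99998320e-01  8.73686520e-05 -9.22576591e-04]
```

View pics/w2.png

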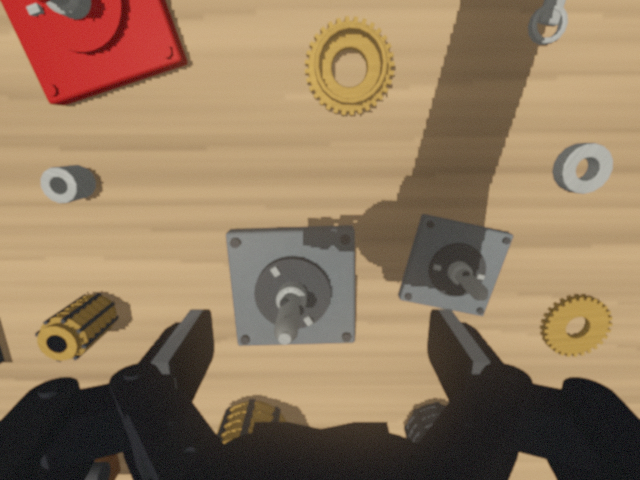

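This view shows the arbor plate at about (292,293) with dogs at (276,271) and (308,320). The post nose is at (285,337), the cutter at (350,66) and the collar at (584,168). I refine the centres by fitting projected circles.

```bash
cat > fit.py <<'E'
from h import *
from scipy.ndimage import map_coordinates
def fit(cam,obs,p0,circs,rng=.012,mask=None):
    g=cv2.GaussianBlur(cv2.cvtColor(cam["pixels"],cv2.COLOR_RGB2GRAY).astype(float),(0,0),.8)
    a=np.linspace(0,2*np.pi,120,endpoint=False); best=(-1,)
    def val(x,y,r,z):
        p=proj(cam,np.c_[x+r*np.cos(a),y+r*np.sin(a),0*a+z],obs)
        return map_coordinates(g,[p[:,1],p[:,0]],order=1,mode="nearest")
    for st,R in((.0015,rng),(.0004,.0024)):
        c=p0 if st>.001 else best[1:]
        for x in np.arange(c[0]-R,c[0]+R+1e-9,st):
            for y in np.arange(c[1]-R,c[1]+R+1e-9,st):
                s=sum(np.mean(np.minimum(abs(val(x,y,r+.0012,z)-val(x,y,r-.0012,z)),40)) for r,z in circs)
                if s>best[0]: best=(s,x,y)
    return np.round(best,4)
E
python3 - <<'E'
import pickle; from fit import *
o,s=pickle.load(open("s2.pkl","rb")); o1,s1=pickle.load(open("s1.pkl","rb"))
_,d=pickle.load(open("s0.pkl","rb"))
print("coarse",back(s,[[292,293]],.03,o),back(s,[[285,338]],.114,o),back(s,[[350,62]],.034,o),back(s,[[584,166]],.018,o))
print("corners mean",back(s,[[228,230],[354,226],[356,344],[238,346]],.02,o).mean(0))
A=[(.039,.03)];N=[(.005,.114),(.01,.103)];C=[(.027,.034),(.031,.034)];K=[(.024,.018),(.011,.018)]
for n,cs,p in(("plate",A,(.66,-.048)),("nose",N,(.66,-.048)),("cutter",C,(.45,.006)),("collar",K,(.537,.234))):
    print(n,"w2",fit(s,o,p,cs),"w1",fit(s1,o1,p,cs),"top",fit(d["top"],None,p,cs))
D=back(s,[[276,271],[308,320]],.035,o);v=D[0]-D[1];print("dogs",D,np.linalg.norm(v),np.degrees(np.arctan2(v[1],v[0])))
E
```

```text
coarse [[ 0.66089822 -0.047182  ]] [[ 0.66208474 -0.04659798]] [[0.44815069 0.0071967 ]] [[0.53575488 0.23255392]]
corners mean [ 0.66138411 -0.04576936]
plate w2 [22.8096  0.66   -0.0461] w1 [13.8809  0.6574 -0.0431] top [ 7.4942  0.66   -0.0461]
nose w2 [35.3757  0.6622 -0.0472] w1 [14.22    0.6687 -0.0352] top [23.1043  0.6619 -0.0472]
cutter w2 [4.51765e+01 4.54500e-01 6.40000e-03] w1 [4.49744e+01 4.47700e-01 1.20000e-02] top [8.0443 0.4364 0.0176]
collar w2 [49.6576  0.5385  0.2359] w1 [29.3354  0.5381  0.2366] top [13.1014  0.5392  0.2366]
dogs [[ 0.63499383 -0.0619237 ]
 [ 0.6888964  -0.0310693 ]] 0.062108626504181724 -150.212720306222
```

Call:
play_rows(series="0.3 0.1 0 0 0 0 1; 0.7 0.2 0 0 0 0 1; 1 0.26 0 0 0 0 1")

```text
t: 2.65
position: [0.4776, 0.0108, 0.2307]
tool_rot: [-0.001, 1.0, 0.001, -0.001]
contact_force: [0.5, 0.4, -0.5]
grip_width: 1.002
gripper_force: 0.0
```

Call:
play_rows(series="0.25 0 0.4 0 0 0 1; 0.25 0 0.8 0 0 0 1; 0.25 0 0.8 0 0 0 1; 0.25 0 0.8 0 0 0 1")

```text
t: 3.05
position: [0.4556, 0.0093, 0.1519]
tool_rot: [0.0, 1.0, 0.0, -0.0]
contact_force: [-0.4, -0.1, 0.1]
grip_width: 1.005
gripper_force: 0.0
```

Run:
```python
from station import sensors, imaging
import pickle; from fit import *
o=sensors.get_obs(); s=imaging.snapshot("wrist"); pickle.dump((o,s),open("s3.pkl","wb"))
print(o["t"],o["position"],o["tool_rot"])
p=(.45,.008)
fs=[fit(s,o,p,c) for c in ([(.027,.034),(.031,.034)],[(.027,.034)],[(.016,.018)],[(.027,.034),(.031,.034),(.016,.018)])]
print(fs)
im=s["pixels"][:,:,::-1].copy(); a=np.linspace(0,2*np.pi,60)
x,y=fs[3][1:]
for r,z in((.027,.034),(.031,.034),(.016,.018),(.0395,.018)):
    q=proj(s,np.c_[x+r*np.cos(a),y+r*np.sin(a),0*a+z],o).round().astype(int)
    for k in q: cv2.circle(im,tuple(map(int,k)),1,(0,0,255),-1)
cv2.imwrite("pics/w3.png",im)
```

```text
3.05 [0.45561052 0.00931309 0.15188919] [ 5.86730594e-05  9.99999964e-01  2.47564349e-04 -8.91202740e-05]
[array([3.42258e+01, 4.50000e-01, 1.14000e-02]), array([1.80443e+01, 4.46000e-01, 8.60000e-03]), array([2.05908e+01, 4.37200e-01, 7.30000e-03]), array([4.79984e+01, 4.50000e-01, 6.90000e-03])]
```

View pics/w3.png

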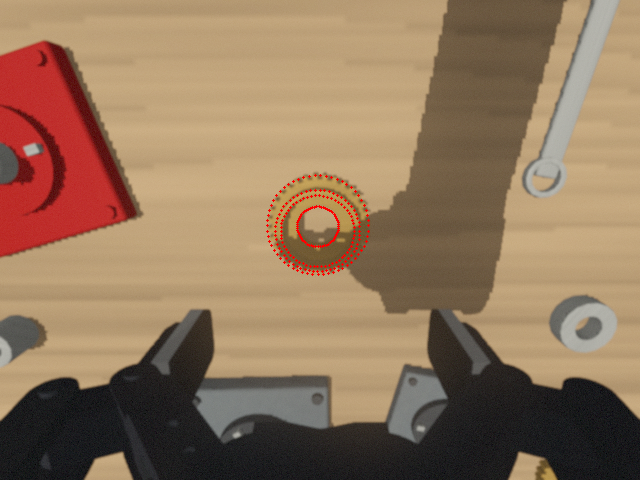

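The overlay matches the cutter at (318,228), but half of it is in shadow. I check with silhouette centroids from the unshaded views.

Run:
```python
import pickle; from fit import *
a=np.linspace(0,2*np.pi,90)
for f in("s1","s2"):
    o,s=pickle.load(open(f+".pkl","rb"))
    hsv=cv2.cvtColor(s["pixels"],cv2.COLOR_RGB2HSV)
    m=cv2.inRange(hsv,(15,140,60),(32,255,255))
    c=proj(s,[[.45,.007,.018]],o)[0].round().astype(int)
    w=np.zeros_like(m); cv2.circle(w,tuple(map(int,c)),62,255,-1); m&=w
    m=cv2.morphologyEx(m,cv2.MORPH_OPEN,np.ones((3,3)))
    hull=cv2.convexHull(cv2.findNonZero(m)); M=cv2.moments(hull); obs=np.array([M["m10"],M["m01"]])/M["m00"]
    x,y=.45,.007
    for _ in range(4):
        P=np.vstack([np.c_[x+r*np.cos(a),y+r*np.sin(a),0*a+z] for r,z in((.0393,0),(.0393,.018),(.031,.034))])
        h=cv2.convexHull(proj(s,P,o).astype(np.float32)); N=cv2.moments(h); pr=np.array([N["m10"],N["m01"]])/N["m00"]
        d=back(s,obs,.018,o)[0]-back(s,pr,.018,o)[0]; x+=d[0]; y+=d[1]
    print(f,x.round(4),y.round(4),"area obs/pred",M["m00"],N["m00"])
o,s=pickle.load(open("s3.pkl","rb")); print(move(o,[.450,.0075,.06],np.pi/2))
```

```text
s1 0.4579 -0.0038 area obs/pred 1747.5 5338.1461788374
s2 0.4442 0.0211 area obs/pred 1457.5 7058.928938067969
(array([ 0.056, -0.019,  0.919]), array([ 0., -0., -0.]))
```

Run:
```python
import pickle; from fit import *
a=np.linspace(0,2*np.pi,90)
for f in("s1","s2"):
    o,s=pickle.load(open(f+".pkl","rb"))
    hsv=cv2.cvtColor(s["pixels"],cv2.COLOR_RGB2HSV)
    c=proj(s,[[.45,.007,.018]],o)[0].round().astype(int)
    print(hsv[c[1],c[0]-60:c[0]+60:6].tolist())
    best=None
    for S in(110,125,140):
        m=cv2.inRange(hsv,(10,S,20),(35,255,255))
        w=np.zeros_like(m); cv2.circle(w,tuple(map(int,c)),62,255,-1); m&=w
        m=cv2.morphologyEx(m,cv2.MORPH_CLOSE,np.ones((3,3)))
        n,l,st,ce=cv2.connectedComponentsWithStats(m); k=1+st[1:,4].argmax()
        hull=cv2.convexHull(cv2.findNonZero((l==k).astype(np.uint8))); M=cv2.moments(hull); obs=np.array([M["m10"],M["m01"]])/M["m00"]
        x,y=.45,.007
        for _ in range(4):
            P=np.vstack([np.c_[x+r*np.cos(a),y+r*np.sin(a),0*a+z] for r,z in((.0393,0),(.0393,.018),(.031,.034))])
            h=cv2.convexHull(proj(s,P,o).astype(np.float32)); N=cv2.moments(h); pr=np.array([N["m10"],N["m01"]])/N["m00"]
            d=back(s,obs,.018,o)[0]-back(s,pr,.018,o)[0]; x+=d[0]; y+=d[1]
        print(f,S,x.round(4),y.round(4),"area",M["m00"],N["m00"])
```

```text
[[18, 94, 188], [18, 94, 189], [18, 93, 187], [17, 94, 188], [20, 136, 176], [18, 137, 119], [19, 139, 141], [20, 138, 192], [16, 108, 113], [18, 95, 182], [18, 93, 184], [17, 93, 186], [17, 95, 185], [19, 112, 180], [20, 139, 187], [20, 143, 175], [18, 145, 137], [17, 114, 121], [17, 97, 177], [17, 94, 185]]
s1 110 0.4494 0.0082 area 5456.0 5400.849499004427
s1 125 0.4494 0.0081 area 5231.5 5401.399771949509
s1 140 0.4491 0.0084 area 4843.0 5404.190948491101
[[18, 90, 193], [17, 91, 194], [17, 91, 194], [19, 110, 194], [21, 137, 203], [20, 141, 175], [21, 134, 201], [20, 136, 176], [17, 93, 187], [18, 92, 193], [18, 91, 193], [18, 93, 194], [18, 93, 194], [19, 110, 165], [20, 141, 192], [20, 142, 187], [20, 137, 192], [20, 140, 151], [17, 94, 184], [17, 94, 192]]
s2 110 0.4495 0.0079 area 6992.5 6914.063053201564
s2 125 0.4495 0.0078 area 6764.5 6913.749713978352
s2 140 0.4502 0.0093 area 5902.5 6900.258694927208
```

Call:
play_rows(series="0.06 -0.013 0.3 0 0 0 1; 0.06 -0.013 0.6 0 0 0 1; 0.06 -0.013 0.8 0 0 0 1; 0.06 -0.013 0.95 0 0 0 1")

```text
t: 3.5
position: [0.4518, 0.0074, 0.057]
tool_rot: [0.001, 1.0, 0.0, 0.001]
contact_force: [0.1, -0.6, 0.9]
grip_width: 1.002
gripper_force: 0.0
```

Call:
play_rows(series="0 0 0.2 0 0 0 1; 0 0 0.4 0 0 0 1; 0 0 0.4 0 0 0 1; 0 0 0.4 0 0 0 0.6; 0 0 0.4 0 0 0 0.3; 0 0 0.4 0 0 0 -1; 0 0 0.4 0 0 0 -1; 0 0 0.4 0 0 0 -1")

```text
t: 4.3
position: [0.4518, 0.0072, 0.0186]
tool_rot: [0.001, 1.0, 0.001, 0.002]
contact_force: [-2.2, 0.1, 9.3]
grip_width: 0.692
gripper_force: 62.4
```

Call:
play_rows(series="0 0 0 0 0 0 -1; 0 0 0 0 0 0 -1; 0 0 0 0 0 0 -1")

```text
t: 4.6
position: [0.4518, 0.0072, 0.0186]
tool_rot: [0.001, 1.0, 0.001, 0.002]
contact_force: [-1.8, 0.7, 9.1]
grip_width: 0.689
gripper_force: 62.4
```

Gripped with grip width 0.69, about 59 mm, at the hub. Lifting.

Call:
play_rows(series="0 0 -0.1 0 0 0 -1; 0 0 -0.3 0 0 0 -1; 0 0 -0.6 0 0 0 -1; 0 0 -0.9 0 0 0 -1; 0 0 -1 0 0 0 -1")

```text
t: 5.1
position: [0.4518, 0.0068, 0.1195]
tool_rot: [0.001, 1.0, 0.001, 0.003]
contact_force: [0.7, 0.8, -3.2]
grip_width: 0.69
gripper_force: 66.6
```

Call:
play_rows(series="-0.2 0 -0.2 0 0 0 -1; -0.5 0 -0.4 0 0 0 -1; -0.8 -0.2 -0.4 0 0 0 -1; -1 -0.5 -0.4 0 0 0 -1; -1 -0.5 -0.4 0 0 0 -1")

```text
t: 5.6
position: [0.5517, -0.0491, 0.1565]
tool_rot: [0.004, 1.0, -0.002, 0.001]
contact_force: [-1.1, -0.9, -3.5]
grip_width: 0.686
gripper_force: 66.6
```

Run:
```python
from station import sensors, imaging
import pickle; from fit import *
o=sensors.get_obs(); s=imaging.snapshot("wrist"); pickle.dump((o,s),open("s4.pkl","wb"))
print({k:np.round(o[k],3).tolist() for k in("t","position","tool_rot","contact_force","wrist_torque","grip_width","gripper_force")})
x,y,z=o["position"]; z0=z-.0186
fs=[fit(s,o,(x-.002,y),c,.008) for c in ([(.027,z0+.034),(.031,z0+.034)],[(.027,z0+.034)],[(.0395,z0+.018)],[(.027,z0+.034),(.031,z0+.034),(.0395,z0+.018)])]
print([ (f[0],(f[1:]-[x,y]).round(4)) for f in fs], "dx to arbor",.6615-x,-.0467-y)
im=s["pixels"][:,:,::-1].copy(); a=np.linspace(0,2*np.pi,60)
x,y=fs[0][1:]
for r,zz in((.027,.034),(.031,.034),(.0395,.018)):
    for k in proj(s,np.c_[x+r*np.cos(a),y+r*np.sin(a),0*a+z0+zz],o).round().astype(int): im[k[1],k[0]]=(0,0,255)
cv2.imwrite("pics/w4.png",cv2.resize(im[130:450,120:520],(800,640))[:600])
```

```text
{'t': 5.6, 'position': [0.552, -0.049, 0.157], 'tool_rot': [0.004, 1.0, -0.002, 0.001], 'contact_force': [-1.102, -0.913, -3.483], 'wrist_torque': [-0.055, 0.055, -0.052], 'grip_width': 0.686, 'gripper_force': 66.597}
[(np.float64(39.2617), array([-0.0066,  0.0014])), (np.float64(19.007), array([ 0.0043, -0.0028])), (np.float64(20.7365), array([0.005 , 0.0055])), (np.float64(57.6817), array([-0.0025, -0.0001]))] dx to arbor 0.10984054742584615 0.0023576634343431407
```

View pics/w4.png

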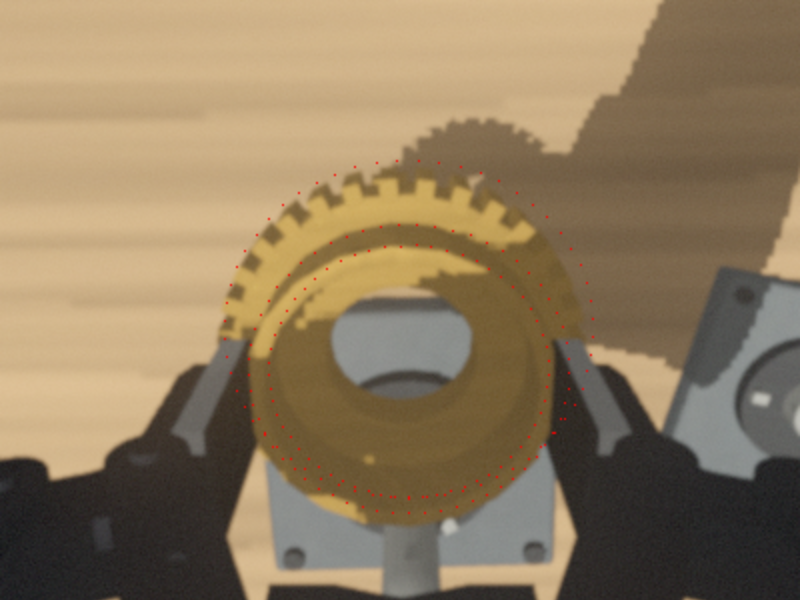

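The combined fit puts the held cutter 2.5 mm off the TCP in −x, as expected. The drawn single-pair overlay is a false match and I discard it. Now over the post and part way down.

Call:
play_rows(series="-0.4 0.01 0 0 0 0 -1; -0.8 0.02 0 0 0 0 -1; -0.95 0.023 0 0 0 0 -1")

```text
t: 5.95
position: [0.6472, -0.0393, 0.1554]
tool_rot: [0.0, 1.0, 0.0, 0.001]
contact_force: [0.4, -0.5, -3.2]
grip_width: 0.684
gripper_force: 66.6
```

Call:
play_rows(series="-0.17 0 0 0 0 0 -1; -0.17 0 0 0 0 0 -1; -0.17 0 0 0 0 0 -1")

```text
t: 6.25
position: [0.6603, -0.0406, 0.1553]
tool_rot: [0.001, 1.0, 0.0, -0.001]
contact_force: [-0.6, 0.4, -3.0]
grip_width: 0.687
gripper_force: 66.6
```

Run:
```python
from station import sensors, imaging
import pickle; from fit import *
o=sensors.get_obs(); s=imaging.snapshot("wrist"); pickle.dump((o,s),open("s5.pkl","wb"))
print({k:np.round(o[k],4).tolist() for k in("t","position","tool_rot","contact_force","qpos")})
print(move(o,[.6639,-.0467,.085],np.pi/2))
x,y,z=o["position"]; z0=z-.0186
print([ (f[0],(f[1:]-[x,y]).round(4)) for f in [fit(s,o,(x-.002,y),[(.027,z0+.034),(.031,z0+.034),(.0395,z0+.018)],.006),fit(s,o,(x-.002,y),[(.027,z0+.034),(.031,z0+.034),(.0395,z0+.018),(.016,z0+.018)],.006)]], "nose",fit(s,o,(.6615,-.0467),[(.005,.114),(.01,.103)],.006))
```

```text
{'t': 6.25, 'position': [0.6603, -0.0406, 0.1553], 'tool_rot': [0.0009, 1.0, 0.0003, -0.0015], 'contact_force': [-0.6302, 0.3985, -2.9953], 'qpos': [-0.3809, 0.5377, 0.5407, 1.5978, -0.3017, 1.0934, 1.8071]}
(array([-0.039, -0.061,  0.703]), array([ 0.   , -0.002, -0.001]))
[(np.float64(61.4938), array([-0.0024, -0.0004])), (np.float64(78.693), array([-0.0031, -0.0008]))] nose [35.7226  0.663  -0.0482]
```

Call:
play_rows(series="-0.043 -0.06 0 0 0 0 -1; -0.043 -0.06 0 0 0 0 -1; -0.043 -0.06 0.2 0 0 0 -1; -0.043 -0.06 0.45 0 0 0 -1; -0.043 -0.06 0.7 0 0 0 -1; -0.043 -0.06 0.7 0 0 0 -1")

```text
t: 6.9
position: [0.6625, -0.047, 0.0826]
tool_rot: [0.001, 1.0, 0.0, -0.004]
contact_force: [-1.0, 1.3, -3.0]
grip_width: 0.685
gripper_force: 66.6
```

```bash
cat > g.py <<'E'
from station import sensors
import sys; from h import *
o=sensors.get_obs()
print({k:np.round(o[k],4).tolist() for k in("t","position","tool_rot","contact_force","wrist_torque","gripper_force")})
if len(sys.argv)>1: print(move(o,[float(a) for a in sys.argv[1:4]],np.pi/2))
E
python3 g.py .6644 -.0467 .068
```

```text
{'t': 6.9, 'position': [0.6625, -0.047, 0.0826], 'tool_rot': [0.0014, 1.0, 0.0004, -0.0041], 'contact_force': [-0.9864, 1.301, -2.9716], 'wrist_torque': [0.0443, 0.0736, -0.0179], 'gripper_force': 66.5865}
(array([-0.021,  0.003,  0.146]), array([ 0.   , -0.005, -0.002]))
```

Call:
play_rows(series="-0.02 0 0.08 0 0 0 -1; -0.02 0 0.15 0 0 0 -1; -0.02 0 0.19 0 0 0 -1; -0.02 0 0.22 0 0 0 -1; -0.02 0 0.22 0 0 0 -1")

```text
t: 7.4
position: [0.668, -0.0474, 0.0642]
tool_rot: [0.001, 1.0, 0.0, 0.0]
contact_force: [-0.8, -0.1, -3.4]
grip_width: 0.685
gripper_force: 66.6
```

```bash
python3 g.py .6644 -.0467 .05
```

```text
{'t': 7.4, 'position': [0.668, -0.0474, 0.0642], 'tool_rot': [0.0011, 1.0, 0.0001, 0.0001], 'contact_force': [-0.774, -0.0985, -3.3795], 'wrist_torque': [-0.0049, -0.0036, 0.0318], 'gripper_force': 66.6087}
(array([0.036, 0.006, 0.142]), array([ 0.   ,  0.   , -0.001]))
```

Call:
play_rows(series="0 0 0 0 0 0 -1; 0 0 0 0 0 0 -1; 0 0 0 0 0 0 -1")

```text
t: 7.7
position: [0.6683, -0.0475, 0.0646]
tool_rot: [0.001, 1.0, 0.0, 0.0]
contact_force: [-1.3, 0.1, -4.2]
grip_width: 0.689
gripper_force: 66.6
```

Call:
play_rows(series="0 0 0 0 0 0 -1; 0 0 0 0 0 0 -1")

```text
t: 7.9
position: [0.668, -0.0475, 0.0644]
tool_rot: [0.001, 1.0, 0.0, 0.0]
contact_force: [0.6, -0.0, -3.6]
grip_width: 0.688
gripper_force: 66.6
```

Call:
play_rows(series="0.036 0.007 0 0 0 0 -1; 0.036 0.007 0 0 0 0 -1; 0.036 0.007 0.02 0 0 0 -1; 0.036 0.007 0.05 0 0 0 -1; 0.036 0.007 0.05 0 0 0 -1; 0.036 0.007 0.05 0 0 0 -1")

```text
t: 8.5
position: [0.6643, -0.0468, 0.059]
tool_rot: [0.001, 1.0, 0.0, -0.0]
contact_force: [-0.3, -0.1, -4.1]
grip_width: 0.689
gripper_force: 66.6
```

The underside is past the chamfer without contact, so centring is good. Continue down until it touches.

Call:
play_rows(series="0 0 0.03 0 0 0 -1; 0 0 0.05 0 0 0 -1; 0 0 0.06 0 0 0 -1; 0 0 0.06 0 0 0 -1; 0 0 0.06 0 0 0 -1")

```text
t: 9.0
position: [0.6644, -0.0468, 0.0533]
tool_rot: [0.001, 1.0, 0.0, -0.0]
contact_force: [-0.1, -0.1, -2.7]
grip_width: 0.684
gripper_force: 66.6
```

Call:
play_rows(series="0 0 0.015 0 0 0 -1; 0 0 0.025 0 0 0 -1; 0 0 0.025 0 0 0 -1")

```text
t: 9.3
position: [0.6643, -0.0468, 0.0506]
tool_rot: [0.001, 1.0, 0.0, -0.0]
contact_force: [-0.5, -0.4, -4.6]
grip_width: 0.689
gripper_force: 66.6
```

Call:
play_rows(series="0 0 0.015 0 0 0 -1; 0 0 0.03 0 0 0 -1; 0 0 0.03 0 0 0 -1")

```text
t: 9.6
position: [0.6645, -0.0468, 0.0488]
tool_rot: [0.001, 1.0, 0.0, 0.0]
contact_force: [-2.2, 0.2, 3.8]
grip_width: 0.683
gripper_force: 67.3
```

Call:
play_rows(series="0 0 0.01 0 0 0 -1; 0 0 0.02 0 0 0 -1; 0 0 0.02 0 0 0 -1")

```text
t: 9.9
position: [0.6645, -0.0469, 0.0487]
tool_rot: [0.001, 1.0, 0.001, 0.0]
contact_force: [-6.8, 0.8, 14.2]
grip_width: 0.688
gripper_force: 68.5
```

Stopped firmly at TCP height 0.0487, which matches home (0.0486) rather than the dog tops (0.0536). I release and check the height by camera.

Call:
play_rows(series="0 0 -0.02 0 0 0 -1; 0 0 -0.02 0 0 0 0.6; 0 0 -0.02 0 0 0 1; 0 0 -0.02 0 0 0 1; 0 0 -0.3 0 0 0 1; 0 0 -0.7 0 0 0 1; 0 0 -1 0 0 0 1")

```text
t: 10.6
position: [0.665, -0.0472, 0.1476]
tool_rot: [0.001, 1.0, -0.0, 0.001]
contact_force: [1.1, 0.4, -0.4]
grip_width: 0.994
gripper_force: 0.0
```

Call:
play_rows(series="0.3 0.2 -0.4 0 0 0 1; 0.7 0.4 -0.8 0 0 0 1; 0.7 0.4 -0.8 0 0 0 1; 0.7 0.4 -0.8 0 0 0 1; 0.7 0.4 -0.8 0 0 0 1")

```text
t: 11.1
position: [0.5947, -0.0069, 0.225]
tool_rot: [0.001, 1.0, -0.0, -0.0]
contact_force: [-0.2, -0.7, -0.6]
grip_width: 0.998
gripper_force: 0.0
```

Run:
```python
from station import sensors, imaging
import pickle; from fit import *
o=sensors.get_obs(); s=imaging.snapshot("wrist"); sc=imaging.snapshot("scene"); pickle.dump((o,s,sc),open("s6.pkl","wb"))
print({k:np.round(o[k],4).tolist() for k in("t","position","tool_rot","contact_force")})
p=(.662,-.047)
for n,c,ob in(("w",s,o),("sc",sc,None)):
    for z in np.arange(-.002,.0081,.001):
        print(n,round(z,3),fit(c,ob,p,[(.031,.064+z),(.027,.064+z),(.0395,.048+z)],.003))
a=np.linspace(0,2*np.pi,60); ims=[]
for dz in (0,.005):
    im=cv2.resize(sc["pixels"][250:410,250:450,::-1],None,fx=3,fy=3,interpolation=cv2.INTER_CUBIC)
    for r,z in((.027,.064),(.031,.064),(.0395,.048)):
        for k in ((proj(sc,np.c_[p[0]+r*np.cos(a),p[1]+r*np.sin(a),0*a+z+dz])-[250,250]+.5)*3).astype(int): cv2.circle(im,tuple(map(int,k)),1,(0,0,255),-1)
    ims.append(im[40:420,100:500])
cv2.imwrite("pics/sc6.png",np.hstack(ims))
```

```text
{'t': 11.1, 'position': [0.5947, -0.0069, 0.225], 'tool_rot': [0.0012, 1.0, -0.0002, -0.0001], 'contact_force': [-0.1992, -0.7258, -0.6327]}
w -0.002 [ 5.79268e+01  6.57800e-01 -4.48000e-02]
w -0.001 [ 5.85622e+01  6.57800e-01 -4.48000e-02]
w 0.0 [ 5.90781e+01  6.57400e-01 -4.48000e-02]
w 0.001 [ 5.3077e+01  6.6200e-01 -4.7400e-02]
w 0.002 [ 5.2616e+01  6.6160e-01 -4.7000e-02]
w 0.003 [ 5.20317e+01  6.60900e-01 -4.70000e-02]
w 0.004 [ 5.11267e+01  6.60500e-01 -4.66000e-02]
w 0.005 [ 5.00818e+01  6.60100e-01 -4.66000e-02]
w 0.006 [ 5.36716e+01  6.56600e-01 -4.46000e-02]
w 0.007 [ 5.13027e+01  6.56600e-01 -4.46000e-02]
w 0.008 [ 4.86294e+01  6.56600e-01 -4.47000e-02]
sc -0.002 [ 4.61755e+01  6.60500e-01 -4.59000e-02]
sc -0.001 [ 4.60597e+01  6.65000e-01 -4.44000e-02]
sc 0.0 [ 4.59987e+01  6.65400e-01 -4.48000e-02]
sc 0.001 [46.3519  0.662  -0.047 ]
sc 0.002 [46.3586  0.6624 -0.047 ]
sc 0.003 [46.2736  0.6631 -0.0474]
sc 0.004 [46.3504  0.6635 -0.0481]
sc 0.005 [46.2654  0.6639 -0.0485]
sc 0.006 [46.185   0.6646 -0.0489]
sc 0.007 [46.1268  0.665  -0.0493]
sc 0.008 [46.0239  0.6654 -0.0496]
```

View pics/sc6.png

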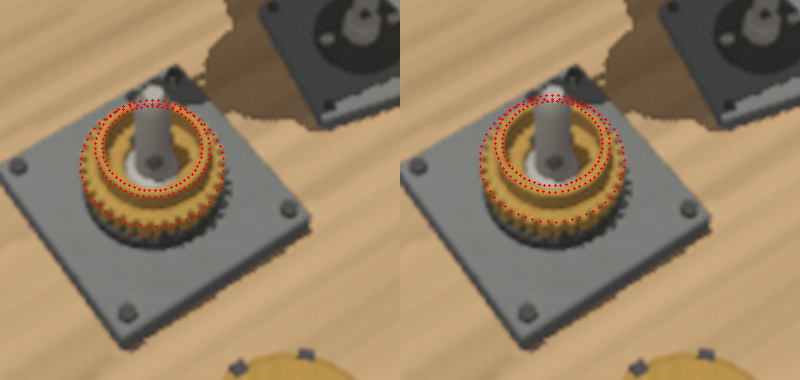

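Left overlay (home height) follows the rim and flange better than the right one (5 mm high). Together with the force stop, that says the cutter is home. Now the collar.

Call:
play_rows(series="0.2 0.4 0 0 0 0 1; 0.4 0.8 0 0 0 0 1; 0.5 1 0 0 0 0 1")

```text
t: 11.5
position: [0.5432, 0.0968, 0.2239]
tool_rot: [-0.0, 1.0, 0.0, -0.002]
contact_force: [-0.4, -0.1, -0.1]
grip_width: 0.999
gripper_force: 0.0
```

Call:
play_rows(series="0 0.4 0 0 0 0 1; 0 0.8 0 0 0 0 1; 0 1 0 0 0 0 1")

```text
t: 11.8
position: [0.5446, 0.1975, 0.224]
tool_rot: [-0.001, 1.0, 0.0, -0.001]
contact_force: [0.1, -0.7, 0.6]
grip_width: 0.999
gripper_force: 0.0
```

Call:
play_rows(series="0.05 0.4 0.2 0 0 0 1; 0.05 0.4 0.5 0 0 0 1; 0.05 0.4 0.7 0 0 0 1; 0.05 0.4 0.7 0 0 0 1; 0.05 0.4 0.7 0 0 0 1")

```text
t: 12.3
position: [0.5405, 0.2326, 0.155]
tool_rot: [0.002, 1.0, -0.001, -0.0]
contact_force: [0.1, 0.4, 1.4]
grip_width: 1.004
gripper_force: 0.0
```

Run:
```python
from station import sensors, imaging
import pickle; from fit import *
o=sensors.get_obs(); s=imaging.snapshot("wrist"); sc=pickle.load(open("s6.pkl","rb"))[2]
print({k:np.round(o[k],4).tolist() for k in("t","position","tool_rot","contact_force")})
p=(.5386,.2362)
f=[fit(s,o,p,c,.008) for c in([(.024,.018),(.011,.018)],[(.024,.018)],[(.011,.018)])]; print(f)
print(move(o,[*f[0][1:],.004],np.pi/2)); print("box",back(sc,[[510,220],[483,147]],0))
```

```text
{'t': 12.3, 'position': [0.5405, 0.2326, 0.155], 'tool_rot': [0.002, 1.0, -0.0008, -0.0005], 'contact_force': [0.0503, 0.3756, 1.4276]}
[array([39.4012,  0.5388,  0.2368]), array([20.8184,  0.5396,  0.2368]), array([20.306 ,  0.5381,  0.2365])]
(array([0.016, 0.045, 1.51 ]), array([-0.001, -0.001, -0.002]))
box [[0.64186393 0.41255876]
 [0.43273041 0.54660253]]
```

Call:
play_rows(series="0.016 0.042 0.3 0 0 0 1; 0.016 0.042 0.6 0 0 0 1; 0.016 0.042 0.8 0 0 0 1; 0.016 0.042 1 0 0 0 1; 0.016 0.042 1 0 0 0 1; 0.016 0.042 1 0 0 0 1")

```text
t: 12.95
position: [0.5396, 0.2377, 0.057]
tool_rot: [0.002, 1.0, 0.0, 0.001]
contact_force: [0.7, 0.7, 0.0]
grip_width: 0.998
gripper_force: 0.0
```

```bash
python3 g.py .5388 .2367 .007
```

```text
{'t': 12.95, 'position': [0.5396, 0.2377, 0.057], 'tool_rot': [0.0015, 1.0, 0.0004, 0.0009], 'contact_force': [0.6655, 0.7309, 0.015], 'wrist_torque': [-0.0145, -0.042, 0.057], 'gripper_force': 0.0}
(array([ 0.009, -0.01 ,  0.5  ]), array([ 0.   ,  0.001, -0.002]))
```

Call:
play_rows(series="0.009 -0.01 0.2 0 0 0 1; 0.009 -0.01 0.4 0 0 0 1; 0.009 -0.01 0.49 0 0 0 1; 0.009 -0.01 0.49 0 0 0 1; 0.009 -0.01 0.49 0 0 0 0.4; 0.009 -0.01 0.49 0 0 0 0.1; 0.009 -0.01 0.49 0 0 0 -1; 0.009 -0.01 0.49 0 0 0 -1")

```text
t: 13.75
position: [0.5386, 0.2372, 0.0085]
tool_rot: [0.001, 1.0, 0.001, 0.001]
contact_force: [-1.4, -0.1, 5.8]
grip_width: 0.523
gripper_force: 60.7
```

Call:
play_rows(series="0 0 0 0 0 0 -1; 0 0 0 0 0 0 -1; 0 0 0 0 0 0 -1; 0 0 0 0 0 0 -1")

```text
t: 14.15
position: [0.5386, 0.2372, 0.0085]
tool_rot: [0.001, 1.0, 0.001, 0.001]
contact_force: [-2.2, -0.3, 6.9]
grip_width: 0.526
gripper_force: 60.7
```

Call:
play_rows(series="0 0 -0.1 0 0 0 -1; 0 0 -0.3 0 0 0 -1; 0 0 -0.6 0 0 0 -1; 0 0 -0.9 0 0 0 -1; 0 -0.1 -1 0 0 0 -1")

```text
t: 14.65
position: [0.5395, 0.2289, 0.1105]
tool_rot: [0.0, 1.0, 0.002, 0.003]
contact_force: [0.3, 0.2, -0.8]
grip_width: 0.523
gripper_force: 61.6
```

Call:
play_rows(series="-0.1 -0.3 -0.3 0 0 0 -1; -0.3 -0.7 -0.5 0 0 0 -1; -0.4 -1 -0.5 0 0 0 -1")

```text
t: 14.95
position: [0.5803, 0.1233, 0.1601]
tool_rot: [0.002, 1.0, 0.0, 0.003]
contact_force: [0.9, -0.3, -0.3]
grip_width: 0.524
gripper_force: 61.6
```

Call:
play_rows(series="-0.1 -0.4 0 0 0 0 -1; -0.3 -0.8 0 0 0 0 -1; -0.4 -1 0 0 0 0 -1")

```text
t: 15.25
position: [0.6172, 0.0202, 0.1568]
tool_rot: [0.004, 1.0, -0.001, 0.0]
contact_force: [0.1, -0.1, -0.8]
grip_width: 0.523
gripper_force: 61.6
```

Call:
play_rows(series="0 -0.2 0 0 0 0 -1; 0 -0.4 0 0 0 0 -1; 0 -0.4 0 0 0 0 -1; 0 -0.4 0 0 0 0 -1")

```text
t: 15.65
position: [0.6164, -0.0136, 0.1564]
tool_rot: [0.002, 1.0, 0.0, -0.0]
contact_force: [-0.2, 1.2, -0.4]
grip_width: 0.526
gripper_force: 61.6
```

Run:
```python
from station import sensors, imaging
import pickle; from fit import *
o=sensors.get_obs(); s=imaging.snapshot("wrist"); pickle.dump((o,s),open("s7.pkl","wb"))
print({k:np.round(o[k],4).tolist() for k in("t","position","tool_rot","contact_force","grip_width")})
x,y,z=o["position"]; zt=z-.0085+.018
for c in([(.024,zt),(.011,zt)],[(.024,zt)],[(.011,zt)]): f=fit(s,o,(x,y),c,.006); print(f[0],(f[1:]-[x,y]).round(4))
for c in([(.005,.114),(.01,.103)],[(.005,.114)],[(.027,.064),(.031,.064),(.0395,.048)]): print(fit(s,o,(.662,-.047),c,.005))
print(move(o,[.662,-.047,.16],np.pi/2))
cv2.imwrite("pics/w7.png",s["pixels"][:,:,::-1])
```

```text
{'t': 15.65, 'position': [0.6164, -0.0136, 0.1564], 'tool_rot': [0.0018, 1.0, 0.0004, -0.0005], 'contact_force': [-0.2055, 1.1666, -0.3848], 'grip_width': 0.5256}
46.5641 [-0.0004 -0.    ]
32.4487 [-0.0004 -0.    ]
15.1824 [0.     0.0004]
[29.7998  0.666  -0.0434]
[25.7436  0.666  -0.0434]
[42.572   0.6562 -0.0437]
(array([-0.458, -0.333, -0.037]), array([ 0.   , -0.001, -0.002]))
```

View pics/w7.png

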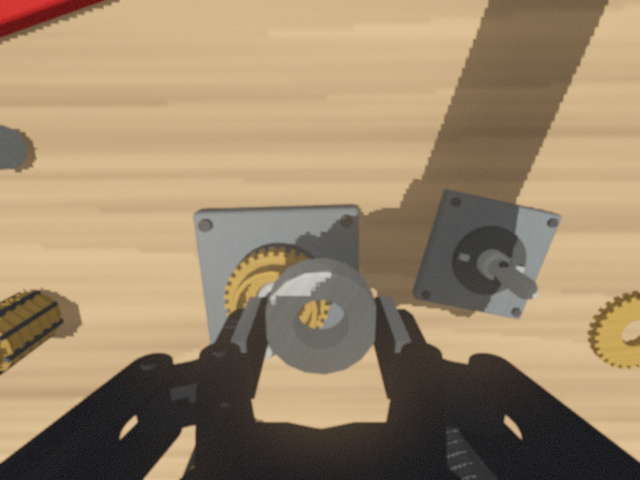

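The collar is held centred on the TCP at (322,315). Moving over the post and descending onto the nose.

Call:
play_rows(series="-0.2 -0.15 0 0 0 0 -1; -0.458 -0.333 0 0 0 0 -1; -0.458 -0.333 0 0 0 0 -1; -0.458 -0.333 0 0 0 0 -1; -0.458 -0.333 0 0 0 0 -1")

```text
t: 16.2
position: [0.662, -0.0448, 0.1564]
tool_rot: [0.0, 1.0, 0.001, -0.001]
contact_force: [-0.5, -0.4, -1.1]
grip_width: 0.521
gripper_force: 61.6
```

```bash
python3 g.py .662 -.047 .115
```

```text
{'t': 16.2, 'position': [0.662, -0.0448, 0.1564], 'tool_rot': [0.0001, 1.0, 0.0007, -0.0006], 'contact_force': [-0.5299, -0.3983, -1.0857], 'wrist_torque': [-0.0146, 0.0183, -0.0358], 'gripper_force': 61.5858}
(array([-0.001, -0.022,  0.414]), array([ 0.001, -0.001, -0.   ]))
```

Call:
play_rows(series="0 -0.022 0.1 0 0 0 -1; 0 -0.022 0.2 0 0 0 -1; 0 -0.022 0.3 0 0 0 -1; 0 -0.022 0.38 0 0 0 -1; 0 -0.022 0.42 0 0 0 -1; 0 -0.022 0.42 0 0 0 -1; 0 -0.022 0.42 0 0 0 -1")

```text
t: 16.9
position: [0.6629, -0.0492, 0.1149]
tool_rot: [0.001, 1.0, -0.0, 0.0]
contact_force: [-0.9, 0.4, -0.1]
grip_width: 0.524
gripper_force: 61.6
```

```bash
python3 g.py .662 -.047 .105
```

```text
{'t': 16.9, 'position': [0.6629, -0.0492, 0.1149], 'tool_rot': [0.0012, 1.0, -0.0, 0.0002], 'contact_force': [-0.9365, 0.4021, -0.1339], 'wrist_torque': [0.0106, 0.035, -0.0131], 'gripper_force': 61.5882}
(array([0.009, 0.022, 0.099]), array([-0.   ,  0.   , -0.002]))
```

Call:
play_rows(series="0.009 0.02 0 0 0 0 -1; 0.009 0.02 0 0 0 0 -1; 0.009 0.02 0 0 0 0 -1; 0.009 0.02 0.02 0 0 0 -1; 0.009 0.02 0.05 0 0 0 -1; 0.009 0.02 0.05 0 0 0 -1")

```text
t: 17.5
position: [0.6616, -0.0471, 0.1093]
tool_rot: [0.001, 1.0, -0.0, -0.0]
contact_force: [0.6, 0.2, -0.8]
grip_width: 0.525
gripper_force: 61.6
```

Call:
play_rows(series="0 0 0.03 0 0 0 -1; 0 0 0.06 0 0 0 -1; 0 0 0.06 0 0 0 -1")

```text
t: 17.8
position: [0.6617, -0.0471, 0.1032]
tool_rot: [0.001, 1.0, -0.0, -0.0]
contact_force: [0.8, 0.2, 0.3]
grip_width: 0.522
gripper_force: 61.6
```

Collar is threaded on the post. Down to the catches.

Call:
play_rows(series="0 0 0.07 0 0 0 -1; 0 0 0.14 0 0 0 -1; 0 0 0.2 0 0 0 -1; 0 0 0.25 0 0 0 -1; 0 0 0.25 0 0 0 -1; 0 0 0.25 0 0 0 -1")

```text
t: 18.4
position: [0.6619, -0.0472, 0.0787]
tool_rot: [0.001, 1.0, -0.0, 0.0]
contact_force: [1.3, -0.3, -0.8]
grip_width: 0.518
gripper_force: 61.6
```

```bash
python3 g.py .6617 -.0471 .0775
```

```text
{'t': 18.4, 'position': [0.6619, -0.0472, 0.0787], 'tool_rot': [0.0012, 1.0, -0.0, 0.0], 'contact_force': [1.3377, -0.2578, -0.835], 'wrist_torque': [-0.0597, -0.157, -0.0407], 'gripper_force': 61.5915}
(array([0.002, 0.001, 0.012]), array([-0.   ,  0.   , -0.002]))
```

Call:
play_rows(series="0 0 0.02 0 0 0 -1; 0 0 0.04 0 0 0 -1; 0 0 0.04 0 0 0 -1")

```text
t: 18.7
position: [0.6625, -0.047, 0.0756]
tool_rot: [0.001, 1.0, 0.0, 0.001]
contact_force: [0.8, 1.1, 3.2]
grip_width: 0.521
gripper_force: 62.0
```

Call:
play_rows(series="0 0 0 0 0 0 0.3; 0 0 0 0 0 0 0.7; 0 0 0 0 0 0 0.7; 0 0 -0.2 0 0 0 0.7; 0 0 -0.4 0 0 0 0.3; 0 0 -0.4 0 0 0 -0.24; 0 0 -0.4 0 0 0 -0.24; 0 0 -0.4 0 0 0 -0.24")

```text
t: 19.5
position: [0.6609, -0.0468, 0.1135]
tool_rot: [0.001, 1.0, 0.0, -0.001]
contact_force: [0.2, -0.2, -0.8]
grip_width: 0.38
gripper_force: 0.0
```

Call:
play_rows(series="0 0 0 0 0 0 -0.24; 0 0 0 0 0 0 -0.24; 0 0 0 0 0 0 -0.24")

```text
t: 19.8
position: [0.6615, -0.0471, 0.1143]
tool_rot: [0.001, 1.0, 0.0, -0.0]
contact_force: [0.5, -0.4, 0.4]
grip_width: 0.379
gripper_force: 0.0
```

```bash
python3 g.py .6618 -.0471 .09
python3 - <<'E'
from station import imaging
import cv2
s=imaging.snapshot("scene")["pixels"][200:400,230:450,::-1]
w=imaging.snapshot("wrist")["pixels"][150:450,120:520,::-1]
cv2.imwrite("pics/m8.png",cv2.hconcat([cv2.resize(s,(400,364)),cv2.resize(w,(400,364))]))
E
```

```text
{'t': 19.8, 'position': [0.6615, -0.0471, 0.1143], 'tool_rot': [0.0012, 1.0, 0.0, -0.0004], 'contact_force': [0.4508, -0.4016, 0.4146], 'wrist_torque': [-0.0238, 0.0007, -0.0383], 'gripper_force': 0.0}
(array([-0.003, -0.   ,  0.243]), array([ 0.   , -0.   , -0.002]))
```

View pics/m8.png

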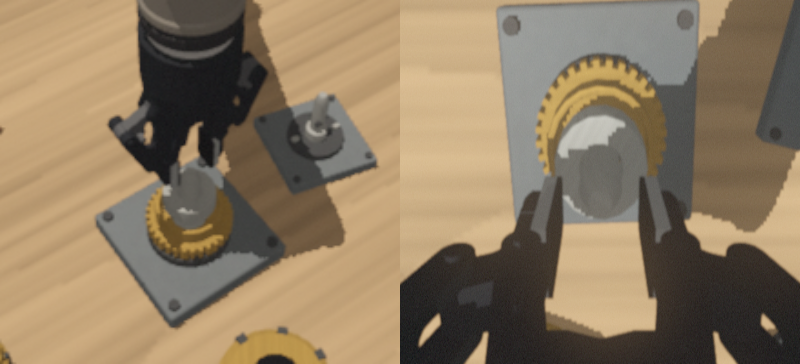

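The collar sits on the post above the cutter, with the fingers astride the post. Press down.

Call:
play_rows(series="0 0 0.1 0 0 0 -0.24; 0 0 0.2 0 0 0 -0.24; 0 0 0.26 0 0 0 -0.24; 0 0 0.28 0 0 0 -0.24; 0 0 0.28 0 0 0 -0.24")

```text
t: 20.4
position: [0.6615, -0.0471, 0.0863]
tool_rot: [0.001, 1.0, 0.0, -0.0]
contact_force: [-0.6, 0.0, 0.4]
grip_width: 0.384
gripper_force: 0.0
```

Call:
play_rows(series="0 0 0.03 0 0 0 -0.24; 0 0 0.06 0 0 0 -0.24; 0 0 0.09 0 0 0 -0.24; 0 0 0.09 0 0 0 -0.24")

```text
t: 20.8
position: [0.6623, -0.0473, 0.0781]
tool_rot: [0.001, 1.0, -0.0, 0.001]
contact_force: [1.3, -0.3, 1.3]
grip_width: 0.38
gripper_force: 0.9
```

Call:
play_rows(series="0 0 0.02 0 0 0 -0.24; 0 0 0.04 0 0 0 -0.24; 0 0 0.06 0 0 0 -0.24; 0 0 0.06 0 0 0 -0.24")

```text
t: 21.2
position: [0.6619, -0.0472, 0.0715]
tool_rot: [0.001, 1.0, -0.0, 0.0]
contact_force: [0.6, -0.6, 1.4]
grip_width: 0.379
gripper_force: 0.7
```

Call:
play_rows(series="0 0 0.02 0 0 0 -0.24; 0 0 0.04 0 0 0 -0.24; 0 0 0.04 0 0 0 -0.24; 0 0 0.04 0 0 0 -0.24")

```text
t: 21.6
position: [0.6615, -0.0471, 0.0674]
tool_rot: [0.001, 1.0, 0.0, -0.0]
contact_force: [0.7, -0.6, 1.0]
grip_width: 0.379
gripper_force: 0.7
```

Call:
play_rows(series="0 0 0.02 0 0 0 -0.24; 0 0 0.04 0 0 0 -0.24; 0 0 0.04 0 0 0 -0.24; 0 0 0.04 0 0 0 -0.24")

```text
t: 22.0
position: [0.6618, -0.0471, 0.0654]
tool_rot: [0.001, 1.0, 0.0, 0.0]
contact_force: [-2.4, 0.2, 10.3]
grip_width: 0.38
gripper_force: 5.6
```

Run:
```python
from station import sensors, imaging
import pickle; from fit import *
o=sensors.get_obs(); s=imaging.snapshot("wrist"); sc=imaging.snapshot("scene"); pickle.dump((o,s,sc),open("s9.pkl","wb"))
print({k:np.round(o[k],4).tolist() for k in("t","position","contact_force","wrist_torque","gripper_force")})
for z in np.arange(.060,.092,.002): print(round(z,3),fit(s,o,(.6618,-.0471),[(.024,z)],.0015)[0],fit(sc,None,(.6618,-.0471),[(.024,z)],.002)[0])
```

```text
{'t': 22.0, 'position': [0.6618, -0.0471, 0.0654], 'contact_force': [-2.4389, 0.1721, 10.3438], 'wrist_torque': [0.07, 0.5936, -0.0218], 'gripper_force': 5.5702}
0.06 18.4869 10.8832
0.062 18.373 10.9985
0.064 17.3975 11.1091
0.066 17.5509 11.1982
0.068 17.3896 11.2471
0.07 17.5544 11.0078
0.072 18.0149 7.3922
0.074 18.4691 7.459
0.076 19.3803 7.5374
0.078 19.746 7.5535
0.08 20.0706 7.3419
0.082 20.0327 6.9857
0.084 19.3988 6.7189
0.086 18.5461 7.305
0.088 18.5684 7.7742
0.09 18.5628 7.8245
```

Call:
play_rows(series="0 0 0.02 0 0 0 -0.24; 0 0 0.03 0 0 0 -0.24; 0 0 0.03 0 0 0 -0.24; 0 0 0.03 0 0 0 -0.24")

```text
t: 22.5
position: [0.6619, -0.0471, 0.0652]
tool_rot: [0.001, 1.0, 0.001, 0.0]
contact_force: [-7.5, 1.6, 25.5]
grip_width: 0.38
gripper_force: 12.9
```

Firm stop at 25 N with TCP 0.0652, so the tips are about 66 mm up. That is the home height for both collar and cutter. Retract and check.

Call:
play_rows(series="0 0 -0.05 0 0 0 -0.24; 0 0 -0.05 0 0 0 -0.24; 0 0 -0.3 0 0 0 -0.24; 0 0 -0.7 0 0 0 -0.24; 0 0 -1 0 0 0 -0.24")

```text
t: 23.0
position: [0.6612, -0.047, 0.161]
tool_rot: [0.001, 1.0, -0.0, -0.001]
contact_force: [1.1, -0.6, 0.7]
grip_width: 0.383
gripper_force: 0.0
```

Call:
play_rows(series="0.4 0.2 -0.4 0 0 0 -0.24; 0.7 0.4 -0.6 0 0 0 -0.24; 0.7 0.4 -0.6 0 0 0 -0.24; 0.7 0.4 -0.6 0 0 0 -0.24; 0.7 0.4 -0.6 0 0 0 -0.24")

```text
t: 23.5
position: [0.5916, -0.0073, 0.2194]
tool_rot: [0.001, 1.0, -0.0, -0.001]
contact_force: [-1.0, 0.5, 0.1]
grip_width: 0.382
gripper_force: 0.0
```

Run:
```python
from station import sensors, imaging
import pickle; from fit import *
o=sensors.get_obs(); s=imaging.snapshot("wrist"); sc=imaging.snapshot("scene")
print({k:np.round(o[k],4).tolist() for k in("t","position","contact_force")})
for z in np.arange(.062,.092,.002): print(round(z,3),fit(s,o,(.6618,-.0471),[(.024,z)],.0015)[0],fit(sc,None,(.6618,-.0471),[(.024,z)],.0015)[0])
```

```text
{'t': 23.5, 'position': [0.5916, -0.0073, 0.2194], 'contact_force': [-0.9884, 0.4771, 0.076]}
0.062 29.8319 25.5814
0.064 29.8154 25.0612
0.066 29.432 24.456
0.068 28.638 23.8794
0.07 27.5601 23.2967
0.072 26.443 22.5663
0.074 26.9838 21.854
0.076 26.5069 21.0763
0.078 25.9089 20.8072
0.08 24.7051 17.4938
0.082 20.0381 17.9276
0.084 16.781 17.8356
0.086 19.9647 19.0936
0.088 20.9386 19.0037
0.09 20.877 18.4639
```

The cameras agree, but to be sure of the heights I calibrate the fingertips at the same opening by touching bare table where the cutter stood.

Call:
play_rows(series="0.4 0.1 0.2 0 0 0 -0.24; 0.8 0.15 0.5 0 0 0 -0.24; 1 0.15 0.8 0 0 0 -0.24; 1 0.15 1 0 0 0 -0.24; 1 0.15 1 0 0 0 -0.24")

```text
t: 24.1
position: [0.4891, 0.0075, 0.1177]
tool_rot: [0.002, 1.0, -0.001, -0.003]
contact_force: [-0.1, 0.2, 0.3]
grip_width: 0.382
gripper_force: 0.0
```

Call:
play_rows(series="0 0 0.4 0 0 0 -0.24; 0 0 0.7 0 0 0 -0.24; 0 0 0.9 0 0 0 -0.24; 0 0 1 0 0 0 -0.24; 0 0 1 0 0 0 -0.24; 0 0 1 0 0 0 -0.24")

```text
t: 24.7
position: [0.4933, 0.008, 0.0216]
tool_rot: [0.001, 1.0, 0.0, 0.001]
contact_force: [0.7, 0.4, -0.0]
grip_width: 0.378
gripper_force: 0.0
```

Call:
play_rows(series="0 0 0.06 0 0 0 -0.24; 0 0 0.12 0 0 0 -0.24; 0 0 0.16 0 0 0 -0.24; 0 0 0.18 0 0 0 -0.24; 0 0 0.18 0 0 0 -0.24; 0 0 0.18 0 0 0 -0.24")

```text
t: 25.3
position: [0.4919, 0.0083, 0.0028]
tool_rot: [0.001, 1.0, 0.0, 0.0]
contact_force: [0.1, 0.2, 0.8]
grip_width: 0.382
gripper_force: 0.0
```

Call:
play_rows(series="0 0 0.02 0 0 0 -0.24; 0 0 0.035 0 0 0 -0.24; 0 0 0.035 0 0 0 -0.24; 0 0 0.035 0 0 0 -0.24")

```text
t: 25.7
position: [0.4921, 0.0083, -0.0006]
tool_rot: [0.001, 1.0, 0.0, 0.0]
contact_force: [-0.5, -0.3, 2.0]
grip_width: 0.378
gripper_force: 1.1
```

Table touch at TCP −0.6 mm, so the collar's top stands at about 66 mm: home. Retract and hand in.

Call:
play_rows(series="0 0 -0.2 0 0 0 -0.24; 0 0 -0.6 0 0 0 -0.24; 0 0 -1 0 0 0 -0.24; 0 0 -1 0 0 0 -0.24; 0 0 -1 0 0 0 -0.24")

```text
t: 26.2
position: [0.4924, 0.0086, 0.1]
tool_rot: [0.001, 1.0, 0.0, 0.001]
contact_force: [-0.1, -0.1, -1.0]
grip_width: 0.38
gripper_force: 0.0
```

```bash
python3 -c "
from station import bot
print(bot.hand_in())"
```

```text
the job is handed in; nothing more can be done
None
```

The job is handed in at about 26 s: the cutter dropped over the dogs without turning and measured home on the drive plate, and the collar is pressed home with its top about 66 mm up, though the press showed only 1–3 N on the way down, less than the 8–15 N expected.

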